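# Change from the yellow to the blue paint tray

### The job

The yellow paint is used up: first push the empty yellow paint tray fully home into its housing, then hook a fingertip behind the front lip of the blue tray and draw it out along its rails as far as its stop. Use the fingertips only: never take a lip between the fingers and lift nothing. The pots must stay standing in their trays, the red tray must stay as it is, and nothing else on the bench may be disturbed.

Things in the scene. Friction and masses are not known exactly. Their poses are not given: they have to be found in the camera images.
- tray_yellow (a joint): How far the yellow paint tray is drawn out of its white housing, m: 0 = fully home, 0.100 = out against its stop, growing as the tray comes towards the robot (along -x of lip_yellow). The tray slides on level rails, stays where it is left, and takes about 2 N to move. It starts more or less open.
- lip_yellow (a point): Middle of the top edge of the yellow tray's front lip, 50 mm above the bench; moves with the tray. x axis: into the housing along the slide; y: along the lip; z: up. The lip is an upright wall 104 mm wide, 6 mm thick (this point in mid-thickness), from 10 to 50 mm above the bench; the space before its front face is free.
- well_yellow (a point): Centre of the floor of the yellow tray's empty finger well, 28 mm behind lip_yellow, 14 mm above the bench; same axes. The well is open above, 50 mm long (x) from the lip's back face to a partition 20 mm high, and 92 mm wide between side walls 20 mm high. The tray holds no pots.
- unit_yellow: White housing of the yellow tray, fixed to the bench, perhaps turned a little; origin on the bench, x axis inwards along the slide. 116 mm wide; its base runs from x = -95 to +125 mm, its hood, 62 mm high with a yellow patch on top, from -35 to +125 mm. With the tray home the lip's middle is at x = -92 mm.
- tray_blue (a joint): How far the blue paint tray is drawn out of its white housing, m: 0 = fully home, 0.100 = out against its stop, growing as the tray comes towards the robot (along -x of lip_blue). The tray slides on level rails, stays where it is left, and takes about 2 N to move. It starts shut or nearly shut.
- lip_blue (a point): Middle of the top edge of the blue tray's front lip, 50 mm above the bench; moves with the tray. x axis: into the housing along the slide; y: along the lip; z: up. The lip is an upright wall 104 mm wide, 6 mm thick (this point in mid-thickness), from 10 to 50 mm above the bench; the space before its front face is free.
- well_blue (a point): Centre of the floor of the blue tray's empty finger well, 28 mm behind lip_blue, 14 mm above the bench; same axes. The well is open above, 50 mm long (x) from the lip's back face to a partition 20 mm high, and 92 mm wide between side walls 20 mm high. Two pots stand behind the partition.
- unit_blue: White housing of the blue tray, fixed to the bench, perhaps turned a little; origin on the bench, x axis inwards along the slide. 116 mm wide; its base runs from x = -95 to +125 mm, its hood, 62 mm high with a blue patch on top, from -35 to +125 mm. With the tray home the lip's middle is at x = -92 mm.
- tray_red (a joint): How far the red paint tray is drawn out of its white housing, m: 0 = fully home, 0.100 = out against its stop, growing as the tray comes towards the robot (along -x of lip_red). The tray slides on level rails, stays where it is left, and takes about 2 N to move. It starts shut or nearly shut, and is to be left alone.
- lip_red (a point): Middle of the top edge of the red tray's front lip, 50 mm above the bench; moves with the tray. x axis: into the housing along the slide; y: along the lip; z: up. The lip is an upright wall 104 mm wide, 6 mm thick (this point in mid-thickness), from 10 to 50 mm above the bench; the space before its front face is free.
- well_red (a point): Centre of the floor of the red tray's empty finger well, 28 mm behind lip_red, 14 mm above the bench; same axes. The well is open above, 50 mm long (x) from the lip's back face to a partition 20 mm high, and 92 mm wide between side walls 20 mm high. One pot stands behind the partition.
- unit_red: White housing of the red tray, fixed to the bench, perhaps turned a little; origin on the bench, x axis inwards along the slide. 116 mm wide; its base runs from x = -95 to +125 mm, its hood, 62 mm high with a red patch on top, from -35 to +125 mm. With the tray home the lip's middle is at x = -92 mm.
- pot_blue0: Small loose round blue paint pot with white lid, 36 mm across, 34 mm high, about 40 g, standing in the blue tray behind the partition, under the hood when the tray is home; origin: centre of its underside, 14 mm above the bench; z up.
- pot_blue1: Small loose round blue paint pot with white lid, 36 mm across, 34 mm high, about 40 g, standing in the blue tray behind the partition, under the hood when the tray is home; origin: centre of its underside, 14 mm above the bench; z up.
- pot_red: Small loose round red paint pot with white lid, 36 mm across, 34 mm high, about 40 g, standing in the red tray behind the partition, under the hood when the tray is home; origin: centre of its underside, 14 mm above the bench; z up.
- tape: Roll of blue masking tape lying flat, 100 mm across, 36 mm high, loose on the bench beside the trays, not part of the job; origin: centre of its underside.
- glue: White glue bottle with orange cap, 56 mm across, 130 mm high, loose on the bench beside the trays, not part of the job; origin: centre of its underside.
- gesso: Grey jar with white lid and paper label, 80 mm across, 75 mm high, loose on the bench beside the trays, not part of the job; origin: centre of its underside.
- brushes: Red square tub 85 mm wide, 95 mm high, with brushes standing up to 195 mm, loose on the bench beside the trays, not part of the job; origin: centre of its underside.
- cup: White open cup, 70 mm across, 70 mm high, loose on the bench beside the trays, not part of the job; origin: centre of its underside.

How it is judged:
By the outcome, as a careful person would: the job done as asked, in the order asked, and still so for the second after the job is handed in, with the robot touching nothing.
It also fails if it takes over 45 s, if anything falls off the work surface, if the arm or the gripper's body presses on something with over 40 N, if the wrist force passes 120 N, or if a joint passes its speed limit or range.

### The arm

A 6-joint arm with a two-finger parallel gripper is mounted at the origin on the work surface. World frame = base frame: x ahead of the robot, y to its left, z up, the work surface at z = 0. Lengths are in mm, angles in rad, forces in N, time in s.
With the tool pointing down it reaches from about 350 to 875 mm from the base axis. Payload 4.2 kg.
Tool frame: the origin (TCP) lies midway between the tips of the shut fingers; the grasp point (between the pads) lies 19 mm behind it; z points along the fingers, y is the line along which they close (so a half turn about z gives the same grasp; the last joint's range is limited). The gripper opens to 85 mm and grips with 20 to 120 N. Pads are 22 mm wide; open, the fingers measure 114 mm over their backs; the gripper's body (76 mm by 85 mm) begins 54 mm behind the grasp point. The pads swing forward as they close: fully open they stand 13 mm farther back than shut.
Start: joints at [-0.854, 0.385, 0.008, 0, -1.194, -0.259], TCP at [276.246, -560.613, 231.312] pointing down, gripper open.
Joint ranges: [-3.14, 3.14], [-1.21, 2.06], [-1.07, 1.41], [-3.16, 2.05], [-2.99, -0.16], [-3.1, 3.1]. Speed limits (rad/s): [2.79, 2.79, 3.14, 3.14, 3.14, 3.14].

### API

Orientations are given as a unit quaternion [x, y, z, w].
In Python, from bench import read_state, get_image, job_done gives the robot as it stands.
- The arm moves only by the shell command python3 -m jog 'ROWS'. ROWS is JSON, a list of rows, each a list of 3 entries, a list of its own where there are three numbers: the shift along the world's x, y, z scaled (see below), then the turn, a rotation vector about the world's x, y, z scaled (see below), then the gripper's target within -1 to 1 (shut at 1, half-way at 0, fully open at -1). In form: [[[x, y, z], [wx, wy, wz], claw], ...]. A call has 1 to 20 rows; each row is the pose to reach, as a shift and turn from the pose commanded when the call began; what a row does not reach only later rows make up. The controller multiplies each number of a shift by 10 cm and each number of a turn by 120 degrees. A row lasts 1/10 s, in which the tool goes at most 50 mm and 8.59 degrees, less where a joint would pass 70% of its speed; a pose out of reach is approached as far as the arm can. A call with a number of a shift or a turn outside -1 to 1 is refused whole. A call with a gripper value outside its range is refused whole. The fingers move at their own pace and stop on an object; the grip force is fixed at half the most. Time passes only in rows, so rows that repeat a pose let the fingers close. It gives the time, the measured TCP pose, the force, the opening and the grip force at its end, in the units of the state.
- read_state(): the state, without advancing time (a new reading comes with each control period).
- get_image(name): name is "scene" or "side" or "wrist"; returns a dict with "frame" (400x640x3 uint8, red, green, blue), "range_z" (400x640 float32, mm along the optical axis (not along the pixel's ray), 0 where there is no reading), "fx", "fy", "cx", "cy" (pixels), "R" (3x3) and "t" (3): a world point X has camera coordinates R X + t. Camera axes: x right, y down, z forward; pixel columns grow to the right and rows downward; lengths in mm; the calibration is good to about 2 mm. A picture is of the moment at which its call begins.
- job_done(): hands the job in; it is judged then, once.
The state is a dict: "clock": time; "joints": joint angles; "joint_vel": joint speeds; "joint_efforts": joint torques, N m; "position": TCP position; "ee_rot": TCP orientation; "contact_force": force on the tool from outside, world axes, zero at the start; "wrist_torque": the same for the moment, N m; "gripper_width": finger opening in mm; "grasp_force": force on a finger pad.
Only numpy, scipy, OpenCV 4.12 (cv2) and the standard library are available. Lean on these libraries where they do the work, as an engineer would, in place of code of your own. Each camera call takes 0.05 s, during which the arm holds its last target. There are 200 camera calls.

## Working session

There is one attempt and no reset: what is moved stays moved. The work goes in short steps, Python scripts to look and compute and a shell command to move; the robot and the scene stay as the last step left them, time stands still between calls to the robot, and variables do not carry over. Pictures are saved under pics/ and viewed, at most 10 in all, crops included, and the job is handed in when it is done.

```bash
mkdir -p pics; cat > h.py <<'E'
import numpy as np, cv2
from bench import read_state, get_image, job_done
def cloud(im):
    z=im["range_z"].astype(float); v,u=np.indices(z.shape)
    P=np.stack([(u-im["cx"])*z/im["fx"],(v-im["cy"])*z/im["fy"],z],-1)
    W=(P-np.array(im["t"]))@np.array(im["R"]); W[z==0]=np.nan
    return W
def save(im,n): cv2.imwrite(f"pics/{n}.png",cv2.cvtColor(im["frame"],cv2.COLOR_RGB2BGR))
E
python3 - <<'E'
from h import *
s=read_state(); print(s)
for n in("scene","side"):
    im=get_image(n); save(im,n+"0"); np.save(n+"0.npy",cloud(im)); np.save(n+"0c.npy",im["frame"])
    R=np.array(im["R"]);print(n,-R.T@np.array(im["t"]),R[2])
E
```

```text
{'clock': 0.0, 'joints': array([-8.54402569e-01,  3.85593769e-01,  6.62754145e-03, -4.66305899e-04,
       -1.19403127e+00, -2.58603390e-01]), 'joint_vel': array([-1.14331674e-03,  6.74635630e-05,  8.73507783e-04,  2.01584571e-04,
       -8.89208556e-04,  8.32000690e-04]), 'joint_efforts': array([-5.76663069e-06, -3.92291486e+01,  1.88404584e+01,  4.18642581e+00,
       -4.69665014e-03,  5.19359403e-06]), 'position': array([ 275.98033626, -560.11368147,  230.2046619 ]), 'ee_rot': array([-2.26817744e-01,  9.73936575e-01,  1.07388211e-03, -3.24072015e-04]), 'contact_force': array([ 0.05482705, -0.48098219,  0.19572981]), 'wrist_torque': array([0.01071528, 0.01585858, 0.01372406]), 'grasp_force': 0.0, 'gripper_width': 85.41035402030379}
scene [1334.93404993  309.34272031  891.4821342 ] [-0.67515066 -0.25555206 -0.69200053]
side [  60.89806852 1062.18109751  934.01759415] [ 0.32740122 -0.72412189 -0.6070057 ]
```

View pics/scene0.png

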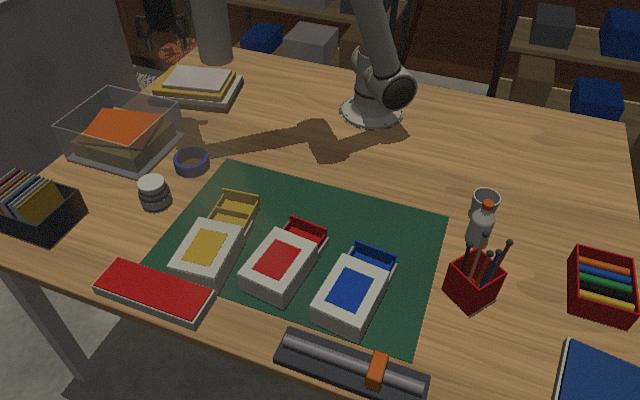

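View pics/side0.png

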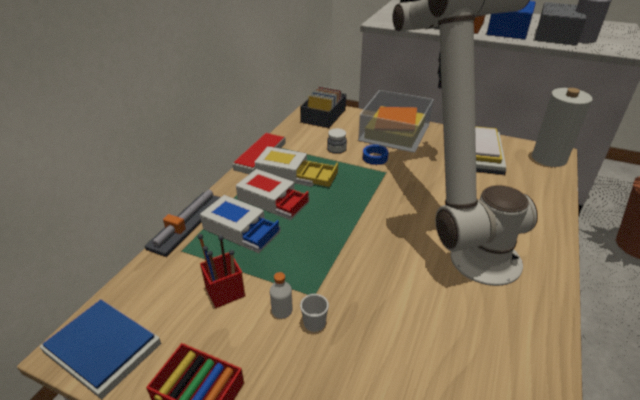

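The scene view shows yellow (hood ≈(205,245), tray well out), red (≈(275,260)) and blue (≈(350,290), lip ≈(375,250)), nearly shut. Cup and glue stand near (485,215) and the brushes at (473,285), beside blue. The tape and gesso are left of yellow. Next I fit the hoods and lips from depth.

```bash
cat > fit.py <<'E'
from h import *
def fit(Ws,Fs,verbose=True):
    W=np.concatenate([w.reshape(-1,3) for w in Ws]); F=np.concatenate([f.reshape(-1,3) for f in Fs])
    hsv=cv2.cvtColor(F[None].astype(np.uint8),cv2.COLOR_RGB2HSV)[0].astype(int)
    h,s,v=hsv.T; x,y,z=W.T
    ok=np.isfinite(z)&(s>130)&(v>50)&(x>380)&(x<900)&(y>-350)&(y<330)
    col=dict(yellow=(h>15)&(h<35),blue=(h>105)&(h<125),red=(h<6)|(h>174))
    out={}
    for c,m in col.items():
        p=W[ok&m&(z>57)&(z<68)]
        med=np.median(p[:,:2],0); p=p[np.hypot(*(p[:,:2]-med).T)<90]
        (cx,cy),(a,b),ang=r=cv2.minAreaRect(p[:,:2].astype(np.float32))
        # whole hood top
        q=W[np.isfinite(z)&(z>57)&(z<68)]; q=q[np.hypot(*(q[:,:2]-[cx,cy]).T)<110]
        (hx,hy),(ha,hb),hang=cv2.minAreaRect(q[:,:2].astype(np.float32))
        t=np.radians(hang); 
        t=(t+np.pi/4)%(np.pi/2)-np.pi/4
        u=np.array([np.cos(t),np.sin(t)]); n=np.array([-u[1],u[0]])
        l=W[ok&m&(z>40)&(z<56)]; d=(l[:,:2]-[hx,hy]); a1=d@u; b1=d@n
        k=(abs(b1)<56)&(a1<-85)&(a1>-270)
        a1,b1,lz=a1[k],b1[k],l[k,2]
        f=lz>46
        o=np.array([hx,hy])-45*u
        out[c]=(o,t)
        print(c,"patch",np.round([cx,cy,a,b,ang],1),"hood",np.round([hx,hy,ha,hb,np.degrees(t)],1),"origin",np.round(o,1),
          "lip top: n",f.sum(),"x in unit",np.round(np.percentile(a1[f]+45,[2,25,50,75,98]),1),"y",np.round(np.percentile(b1[f],[1,99]),1), "z", np.percentile(lz,98).round(1))
    return out
E
python3 - <<'E'
from fit import *
W=[np.load(n+"0.npy") for n in("scene","side")];F=[np.load(n+"0c.npy") for n in("scene","side")]
for i in(0,1): fit(W[i:i+1],F[i:i+1])
print('both');fit(W,F)
w=W[0].reshape(-1,3);x,y,z=w.T
for nm,(a,b,c,d) in dict(rightofblue=(350,850,240,520)).items():
    m=(x>a)&(x<b)&(y>c)&(y<d)&(z>20); print(nm, [np.round(w[m&(y<yy)][:,:3].min(0)) if (m&(y<yy)).any() else None for yy in(300,400,500)], np.round(w[m].max(0)))
E
```

```text
yellow patch [ 767.3 -174.7  101.1   70.2    4.7] hood [ 758.6 -149.8  163.7  168.7    5.2] origin [ 713.7 -153.9] lip top: n 59 x in unit [-158.9 -156.2 -154.5 -153.8 -151.3] y [-55.5  23.6] z 53.6
blue patch [757.3 169.6  68.7  99.9  83.7] hood [751.9 170.5 116.6 162.   -6.6] origin [707.2 175.6] lip top: n 108 x in unit [-94.9 -93.1 -91.5 -90.6 -88.5] y [-48.8  49.3] z 53.1
red patch [739.5  -6.9  70.2 100.4  82.3] hood [733.9  -6.1 117.9 162.3  -7.2] origin [ 6.892e+02 -4.000e-01] lip top: n 103 x in unit [-97.3 -94.  -92.8 -91.7 -88.7] y [-50.   49.5] z 53.1
yellow patch [ 765.1 -173.6   91.1   65.3    2.5] hood [ 755.5 -151.2  160.9  172.     5.5] origin [ 710.7 -155.5] lip top: n 24 x in unit [-158.6 -156.7 -155.4 -154.  -151.8] y [-54.6  29.2] z 52.6
blue patch [755.8 172.   64.1  94.5  85.7] hood [749.7 171.6 119.4 161.6  -6.6] origin [705.  176.7] lip top: n 55 x in unit [-97.  -95.4 -92.9 -91.4 -88.1] y [-44.3  50.5] z 52.0
red patch [736.4  -5.2  64.8  96.3  79.2] hood [731.2  -5.7 121.9 163.5  -7.2] origin [ 6.866e+02 -1.000e-01] lip top: n 43 x in unit [-98.6 -95.5 -94.  -92.4 -89.8] y [-45.   50.6] z 52.6
both
yellow patch [ 767.3 -174.7  101.1   70.2    4.7] hood [ 758.1 -151.4  164.6  171.8    4.9] origin [ 713.3 -155.2] lip top: n 82 x in unit [-160.3 -157.6 -154.9 -153.5 -150.7] y [-54.9  26.7] z 53.5
blue patch [757.3 169.7  68.9  99.9  83.9] hood [750.9 171.4 119.4 164.2  -6.6] origin [706.2 176.6] lip top: n 163 x in unit [-97.9 -93.5 -91.7 -89.8 -87.6] y [-49.4  50.1] z 53.1
red patch [738.6  -6.8  70.2 102.   82.3] hood [732.1  -5.9 121.9 165.5  -7.4] origin [ 6.875e+02 -1.000e-01] lip top: n 146 x in unit [-98.3 -94.2 -92.  -90.3 -87.4] y [-49.8  49.7] z 53.0
rightofblue [array([618., 240.,  20.]), array([350., 240.,  20.]), array([350., 240.,  20.])] [688. 472. 199.]
```

```bash
python3 - <<'E'
from h import *
W=[np.load(n+"0.npy") for n in("scene","side")];F=[np.load(n+"0c.npy") for n in("scene","side")]
for w,f in zip(W,F):
    w=w.reshape(-1,3);f=f.reshape(-1,3).astype(np.uint8);hsv=cv2.cvtColor(f[None],cv2.COLOR_RGB2HSV)[0].astype(int)
    x,y,z=w.T
    for nm,(px,py),t0 in(("y",(767,-174.5),4),("b",(757,170),-6.6)):
        t0=np.radians(t0);u=np.array([np.cos(t0),np.sin(t0)]);n=np.array([-u[1],u[0]])
        for it in range(3):
            d=w[:,:2]-[px,py];a=d@u;b=d@n
            m=np.isfinite(z)&(z>57)&(z<68)&(abs(b)<70)&(abs(a)<105)
            (hx,hy),(A,B),g=cv2.minAreaRect(w[m,:2].astype(np.float32))
            t=(np.radians(g)+np.pi/4)%(np.pi/2)-np.pi/4;u=np.array([np.cos(t),np.sin(t)]);n=np.array([-u[1],u[0]])
        o=np.array([hx,hy])-45*u
        d=w[:,:2]-o;a=d@u;b=d@n
        hh=(hsv[:,0]>15)&(hsv[:,0]<35) if nm=="y" else (hsv[:,0]>105)&(hsv[:,0]<125)
        m=hh&(hsv[:,1]>110)&(z>46)&(z<56)&(abs(b)<60)&(a>-210)&(a<-75)
        # lip line fit
        p=np.polyfit(b[m],a[m],1)
        print(nm,np.round([hx,hy,A,B,np.degrees(t)],1),"o",o.round(1),"lip a",np.percentile(a[m],[5,50,95]).round(1),"b",np.percentile(b[m],[2,98]).round(1),"slope deg",np.degrees(-p[0]).round(1),"lip pt",(o+np.median(a[m])*u).round(1))
    # tall things
    m=np.isfinite(z)&(z>75)&(z<220)&(x>350)&(x<800)&(y>150)&(y<520)
    g,c=np.unique((w[m,:2]//30*30).astype(int),axis=0,return_counts=True); print([tuple(map(int,k)) for k,cc in zip(g,c) if cc>5])
E
```

```text
y [ 760.7 -175.3  163.5  118.1    4.9] o [ 715.8 -179.2] lip a [-158.8 -154.2 -151.3] b [-50.3  46.5] slope deg 0.6 lip pt [ 562.2 -192.2]
b [751.9 170.5 116.6 162.   -6.6] o [707.2 175.6] lip a [-94.3 -91.3 -88.9] b [-48.1  48.7] slope deg -0.1 lip pt [616.6 186.1]
[(420, 360), (420, 390), (450, 360), (450, 390), (450, 420), (480, 390), (570, 390), (570, 420), (600, 360), (600, 420), (600, 450), (630, 330), (630, 360), (630, 420), (630, 450), (660, 360), (660, 390), (660, 420)]
y [ 758.3 -175.3  160.8  124.4    4.7] o [ 713.4 -179. ] lip a [-158.8 -155.7 -152.4] b [-48.2  50.3] slope deg 0.6 lip pt [ 558.2 -191.8]
b [749.7 171.6 119.4 161.6  -6.6] o [705.  176.7] lip a [-96.8 -92.9 -89.1] b [-43.4  50.1] slope deg -0.5 lip pt [612.7 187.4]
[(420, 390), (420, 420), (450, 390), (450, 420), (540, 390), (570, 360), (570, 390), (570, 420), (600, 360), (600, 420), (600, 450), (630, 360), (630, 390), (630, 420), (630, 450), (660, 390), (660, 420)]
```

```bash
python3 -m jog '[[[0.56,0.9,0],[0,0,-0.18],1],[[0.56,0.9,0],[0,0,-0.18],1],[[0.56,0.9,0],[0,0,-0.18],1],[[0.56,0.9,0],[0,0,-0.18],1]]'
python3 -m jog '[[[0.56,0.9,0],[0,0,0],1],[[0.56,0.9,0],[0,0,0],1],[[0.56,0.9,0],[0,0,0],1]]'
python3 -m jog '[[[0.56,0.9,-0.5],[0,0,0],1],[[0.56,0.9,-0.5],[0,0,0],1],[[0.56,0.9,-0.5],[0,0,0],1]]'
python3 -m jog '[[[0.56,0.93,-0.6],[0,0,0],1],[[0.56,0.93,-0.6],[0,0,0],1],[[0.56,0.93,-0.6],[0,0,0],1],[[0.56,0.93,-0.6],[0,0,0],1]]'
```

```text
clock: 0.5
position: [333.1, -468.9, 231.2]
ee_rot: [-0.042, 0.999, 0.0, -0.0]
contact_force: [-0.1, -0.2, -0.1]
gripper_width: 28.3
grasp_force: 0.0
clock: 0.8
position: [389.7, -378.2, 231.2]
ee_rot: [-0.043, 0.999, 0.0, 0.0]
contact_force: [0.2, 0.0, 1.0]
gripper_width: 0.1
grasp_force: 0.0
clock: 1.1
position: [444.2, -288.6, 179.0]
ee_rot: [-0.042, 0.999, 0.001, -0.002]
contact_force: [-0.2, -0.2, -0.4]
gripper_width: -0.2
grasp_force: 0.0
clock: 1.5
position: [500.4, -196.6, 119.3]
ee_rot: [-0.042, 0.999, 0.0, -0.002]
contact_force: [-0.0, -0.6, 1.0]
gripper_width: -0.0
grasp_force: 0.0
```

```bash
python3 -m jog '[[[0,0,-0.5],[0,0,0],1],[[0,0,-0.93],[0,0,0],1],[[0,0,-0.93],[0,0,0],1],[[0,0,-0.93],[0,0,0],1]]'
python3 -m jog '[[[0.2,0.017,0],[0,0,0],1],[[0.3,0.025,0],[0,0,0],1],[[0.35,0.029,0],[0,0,0],1],[[0.4,0.033,0],[0,0,0],1],[[0.45,0.038,0],[0,0,0],1],[[0.5,0.042,0],[0,0,0],1],[[0.55,0.046,0],[0,0,0],1],[[0.6,0.05,0],[0,0,0],1]]'
```

```text
clock: 1.9
position: [500.5, -199.1, 29.0]
ee_rot: [-0.04, 0.999, -0.0, -0.0]
contact_force: [0.0, -0.4, 1.2]
gripper_width: 0.2
grasp_force: 0.0
clock: 2.7
position: [559.8, -192.5, 28.1]
ee_rot: [-0.04, 0.999, 0.0, -0.001]
contact_force: [-1.9, 0.2, 1.5]
gripper_width: -0.2
grasp_force: 1.0
```

```bash
python3 - <<'E'
from h import *
im=get_image("scene"); save(im,"scene1"); cv2.imwrite("pics/scene1c.png",cv2.resize(cv2.imread("pics/scene1.png")[140:340,130:450],None,fx=2,fy=2))
E
```

```text
(no output)
```

View pics/scene1c.png

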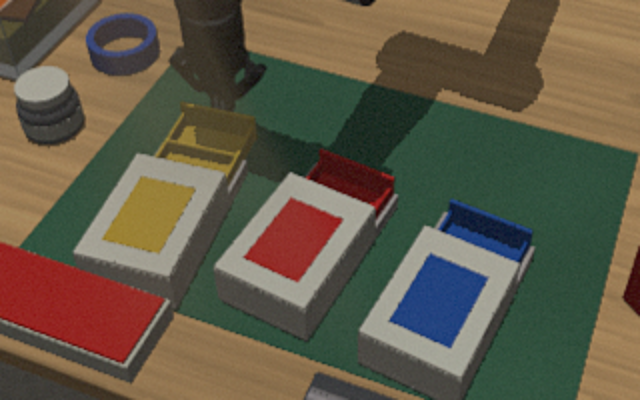

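The gripper at crop (225,70) is pushing the yellow lip and the tray is moving in at about 2 N. I continue slowly to the stop.

```bash
python3 -m jog '[[[0.05,0.004,0],[0,0,0],1],[[0.1,0.008,0],[0,0,0],1],[[0.15,0.013,0],[0,0,0],1],[[0.2,0.017,0],[0,0,0],1],[[0.25,0.021,0],[0,0,0],1],[[0.3,0.025,0],[0,0,0],1],[[0.35,0.03,0],[0,0,0],1],[[0.38,0.032,0],[0,0,0],1],[[0.4,0.034,0],[0,0,0],1]]'
python3 -m jog '[[[0.02,0.002,0],[0,0,0],1],[[0.04,0.003,0],[0,0,0],1]]'
python3 -m jog '[[[0.02,0.002,0],[0,0,0],1],[[0.04,0.003,0],[0,0,0],1]]'
```

```text
clock: 3.65
position: [600.6, -189.2, 28.2]
ee_rot: [-0.04, 0.999, -0.0, 0.0]
contact_force: [-1.4, 1.0, -1.4]
gripper_width: -0.2
grasp_force: 0.8
clock: 3.85
position: [604.2, -188.9, 28.2]
ee_rot: [-0.04, 0.999, 0.0, -0.0]
contact_force: [-1.3, -0.1, -1.7]
gripper_width: 0.2
grasp_force: 0.8
clock: 4.05
position: [608.3, -188.6, 28.3]
ee_rot: [-0.04, 0.999, 0.0, -0.0]
contact_force: [-2.2, 0.6, -1.5]
gripper_width: 0.2
grasp_force: 0.8
```

```bash
for i in 1; do python3 -m jog '[[[0.01,0.001,0],[0,0,0],1],[[0.02,0.002,0],[0,0,0],1]]'; python3 -m jog '[[[0.01,0.001,0],[0,0,0],1],[[0.02,0.002,0],[0,0,0],1]]'; python3 -m jog '[[[0.01,0.001,0],[0,0,0],1],[[0.015,0.001,0],[0,0,0],1]]'; done | egrep 'pos|cont'
```

```text
position: [610.4, -188.5, 28.3]
contact_force: [-2.4, -0.2, -1.5]
position: [611.5, -188.4, 28.3]
contact_force: [-5.5, -0.6, 1.2]
position: [611.5, -188.3, 28.3]
contact_force: [-7.4, 0.2, 3.3]
```

```bash
python3 -m jog '[[[0.02,0.002,0],[0,0,0],1],[[0.03,0.002,0],[0,0,0],1],[[0.03,0.002,0],[0,0,0],1]]'
python3 -m jog '[[[-0.1,-0.008,0],[0,0,0],1],[[-0.5,-0.042,0],[0,0,0],1],[[-0.5,-0.042,0.5],[0,0,0],1],[[-0.5,-0.042,1],[0,0,0],1],[[-0.5,-0.042,1],[0,0,0],1]]'
python3 - <<'E'
from fit import *
im=get_image("scene");save(im,"scene2");fit([cloud(im)],[im["frame"]]); print(read_state()["joints"])
E
```

```text
clock: 4.95
position: [611.5, -188.3, 28.3]
ee_rot: [-0.04, 0.999, 0.001, -0.006]
contact_force: [-12.7, 0.4, 7.6]
gripper_width: 0.3
grasp_force: 6.3
clock: 5.45
position: [572.9, -193.4, 137.3]
ee_rot: [-0.042, 0.999, -0.003, 0.01]
contact_force: [1.2, 0.2, 0.2]
gripper_width: -0.3
grasp_force: 0.0
yellow patch [ 767.  -175.7   99.1   69.9    6.4] hood [ 759.1 -150.8  162.   167.7    5.4] origin [ 714.3 -155. ] lip top: n 30 x in unit [-93.3 -91.8 -90.8 -89.5 -87.5] y [-55.7  20.5] z 53.3
blue patch [757.1 169.4  69.6 101.4  83.6] hood [752.4 170.5 117.1 163.1  -7. ] origin [707.7 175.9] lip top: n 110 x in unit [-95.4 -93.5 -92.  -90.7 -88.8] y [-50.5  48.1] z 53.3
red patch [739.7  -6.5  70.7 101.1  82.4] hood [733.6  -5.8 117.5 162.5  -6.9] origin [ 6.89e+02 -4.00e-01] lip top: n 94 x in unit [-95.9 -93.5 -92.2 -91.2 -89.1] y [-49.4  50.9] z 53.7
[-5.63674693e-02  4.24363337e-01 -1.93123241e-01  1.33511766e-03
 -9.39357887e-01 -1.43346035e+00]
```

Yellow is home: about 13 N against the stop with no movement, and the lip is at -91. Now over to the blue well at about (644, 183).

```bash
python3 -m jog '[[[0.18,0.94,0],[0,0,-0.096],1],[[0.18,0.94,0],[0,0,-0.096],1],[[0.18,0.94,0],[0,0,-0.096],1]]' | grep pos
python3 -m jog '[[[0.18,0.94,0],[0,0,0],1],[[0.18,0.94,0],[0,0,0],1],[[0.18,0.94,0],[0,0,0],1]]' | grep pos
python3 -m jog '[[[0.18,0.94,0],[0,0,0],1],[[0.18,0.94,0],[0,0,0],1],[[0.18,0.94,0],[0,0,0],1]]' | grep pos
python3 -m jog '[[[0.18,0.94,0],[0,0,0],1],[[0.18,0.94,0],[0,0,0],1],[[0.18,0.94,0],[0,0,0],1],[[0.18,0.94,0],[0,0,0],1],[[0.18,0.94,0],[0,0,0],1]]'
```

```text
position: [586.6, -93.7, 128.0]
position: [604.6, 0.4, 127.8]
position: [622.4, 94.3, 127.6]
clock: 6.9
position: [638.5, 182.7, 127.7]
ee_rot: [0.061, 0.998, -0.0, -0.0]
contact_force: [-0.0, 0.0, 0.0]
gripper_width: -0.0
grasp_force: 0.0
```

```bash
python3 -m jog '[[[0.05,0,-0.4],[0,0,0],1],[[0.05,0,-0.65],[0,0,0],1],[[0.05,0,-0.65],[0,0,0],1],[[0.05,0,-0.65],[0,0,0],1]]'
python3 - <<'E'
from h import *
a=get_image("scene")["frame"][180:340,240:440]; b=get_image("side")["frame"][150:310,160:360]
cv2.imwrite("pics/both1.png",cv2.resize(np.hstack([a,b])[:,:,::-1],None,fx=2,fy=2,interpolation=cv2.INTER_CUBIC))
E
```

```text
clock: 7.3
position: [644.2, 182.6, 63.8]
ee_rot: [0.061, 0.998, -0.0, 0.0]
contact_force: [0.4, -0.3, 0.0]
gripper_width: -0.2
grasp_force: 0.0
```

View pics/both1.png

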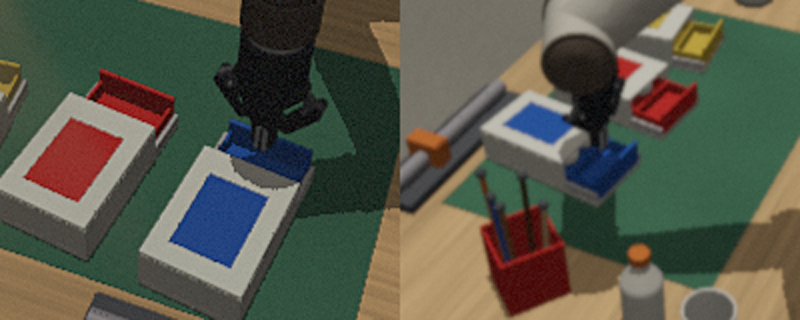

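The shut tips hang over the blue well, at crop (262,145) in the scene half, between lip and hood. I lower into the well and draw out gently.

```bash
python3 -m jog '[[[0,0,-0.15],[0,0,0],1],[[0,0,-0.28],[0,0,0],1],[[0,0,-0.36],[0,0,0],1],[[0,0,-0.36],[0,0,0],1]]'
python3 -m jog '[[[-0.05,0.006,0],[0,0,0],1],[[-0.1,0.012,0],[0,0,0],1],[[-0.13,0.015,0],[0,0,0],1],[[-0.16,0.019,0],[0,0,0],1],[[-0.2,0.023,0],[0,0,0],1],[[-0.24,0.028,0],[0,0,0],1]]'
```

```text
clock: 7.8
position: [642.4, 183.3, 25.0]
ee_rot: [0.06, 0.998, -0.001, -0.002]
contact_force: [-0.0, 0.2, 0.7]
gripper_width: 0.4
grasp_force: 0.0
clock: 8.4
position: [620.1, 186.9, 27.9]
ee_rot: [0.06, 0.998, 0.0, 0.001]
contact_force: [2.5, -0.6, 1.1]
gripper_width: -0.1
grasp_force: 0.9
```

```bash
python3 -m jog '[[[-0.04,0.005,0],[0,0,0],1],[[-0.08,0.009,0],[0,0,0],1],[[-0.12,0.014,0],[0,0,0],1],[[-0.16,0.019,0],[0,0,0],1],[[-0.2,0.023,0],[0,0,0],1],[[-0.24,0.028,0],[0,0,0],1],[[-0.28,0.032,0],[0,0,0],1],[[-0.32,0.037,0],[0,0,0],1],[[-0.36,0.042,0],[0,0,0],1],[[-0.4,0.046,0],[0,0,0],1],[[-0.44,0.051,0],[0,0,0],1],[[-0.48,0.056,0],[0,0,0],1],[[-0.52,0.06,0],[0,0,0],1],[[-0.56,0.065,0],[0,0,0],1],[[-0.6,0.07,0],[0,0,0],1],[[-0.64,0.074,0],[0,0,0],1],[[-0.68,0.079,0],[0,0,0],1],[[-0.72,0.083,0],[0,0,0],1],[[-0.76,0.088,0],[0,0,0],1]]'
python3 -m jog '[[[-0.02,0.002,0],[0,0,0],1],[[-0.04,0.005,0],[0,0,0],1],[[-0.06,0.007,0],[0,0,0],1]]'
```

```text
clock: 10.3
position: [543.4, 195.5, 27.3]
ee_rot: [0.06, 0.998, -0.0, -0.0]
contact_force: [2.4, 2.5, 1.0]
gripper_width: 0.2
grasp_force: 0.9
clock: 10.6
position: [537.5, 196.0, 27.2]
ee_rot: [0.06, 0.998, -0.0, -0.0]
contact_force: [1.2, 0.2, 0.2]
gripper_width: 0.2
grasp_force: 0.8
```

```bash
(python3 -m jog '[[[-0.02,0.002,0],[0,0,0],1],[[-0.04,0.005,0],[0,0,0],1]]'
python3 -m jog '[[[-0.01,0.001,0],[0,0,0],1],[[-0.02,0.002,0],[0,0,0],1]]'
python3 -m jog '[[[-0.01,0.001,0],[0,0,0],1],[[-0.02,0.002,0],[0,0,0],1]]'
python3 -m jog '[[[-0.01,0.001,0],[0,0,0],1],[[-0.02,0.002,0],[0,0,0],1]]') | egrep 'pos|cont'
```

```text
position: [533.5, 196.5, 27.2]
contact_force: [2.7, -0.1, -1.2]
position: [531.6, 196.7, 27.2]
contact_force: [4.7, -1.2, -1.2]
position: [531.6, 196.9, 27.3]
contact_force: [10.0, -4.8, -6.2]
position: [531.5, 197.0, 27.4]
contact_force: [16.7, -9.1, -9.4]
```

The force climbs to 17 N with no movement, so blue is at its stop. I back off the lip, lift clear and check.

```bash
python3 -m jog '[[[0.06,-0.007,0],[0,0,0],1],[[0.16,-0.018,0],[0,0,0],1],[[0.16,-0.018,0],[0,0,0],1],[[0.16,-0.018,0.2],[0,0,0],1],[[0.16,-0.018,0.6],[0,0,0],1],[[0.16,-0.018,1],[0,0,0],1],[[0.16,-0.018,1],[0,0,0],1]]'
python3 -m jog '[[[-0.9,-0.6,0.8],[0,0,0],1],[[-0.9,-0.6,0.8],[0,0,0],1],[[-0.9,-0.6,0.8],[0,0,0],1],[[-0.9,-0.6,0.8],[0,0,0],1],[[-0.9,-0.6,0.8],[0,0,0],1]]'
python3 - <<'E'
from fit import *
im=get_image("scene");save(im,"scene3");fit([cloud(im)],[im["frame"]])
cv2.imwrite("pics/scene3c.png",cv2.resize(cv2.imread("pics/scene3.png")[140:340,130:530],None,fx=2,fy=2))
E
```

```text
clock: 12.1
position: [546.7, 197.4, 133.5]
ee_rot: [0.059, 0.998, 0.003, 0.005]
contact_force: [0.6, -0.4, -0.1]
gripper_width: -0.0
grasp_force: 0.0
clock: 12.6
position: [453.3, 135.5, 207.7]
ee_rot: [0.06, 0.998, 0.001, 0.0]
contact_force: [0.6, -0.3, -0.5]
gripper_width: -0.1
grasp_force: 0.0
yellow patch [ 767.  -175.3  101.7   70.1    4.7] hood [ 758.7 -151.1  163.8  168.7    5.6] origin [ 713.9 -155.5] lip top: n 58 x in unit [-95.2 -91.9 -90.9 -89.7 -86.9] y [-53.6  27.7] z 52.9
blue patch [757.2 169.7  68.9 101.7  83.3] hood [751.7 170.6 116.5 163.6  -6.4] origin [707.  175.6] lip top: n 97 x in unit [-195.8 -191.6 -190.4 -189.3 -186.6] y [-48.5  51.1] z 53.9
red patch [721.4  -4.6  70.3 136.2  83.3] hood [734.1  -5.9 118.1 163.2  -6.9] origin [ 6.894e+02 -5.000e-01] lip top: n 101 x in unit [-96.1 -94.3 -92.7 -91.7 -89.2] y [-49.6  49.9] z 53.1
```

View pics/scene3c.png

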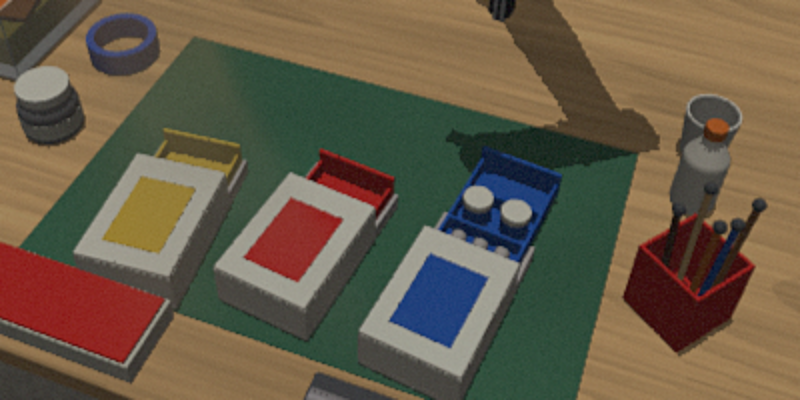

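The yellow lip is home (-91). Blue is fully out (-190.5), with both pots standing at crop (478,200) and (516,213). Red and the other items have not moved.

```bash
python3 -c "
from bench import job_done; print(job_done())"
```

```text
the job is handed in; nothing more can be done
None
```

The yellow tray is fully home and the blue tray is drawn out to its stop, with both blue pots standing and the red tray and everything else on the bench undisturbed; the job was handed in at about 13 s.

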